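Register a solder carrier against the rail and end stop

TASK

Slide the black carrier that holds the green circuit board across the bench until one long edge lies flush against the aluminium rail and its short edge is up against the dark steel end stop, square in the corner, and let go. Its parts are only plugged in, not yet soldered, so keep it flat on the bench: do not lift or tip it. Leave the carrier with the blue board and the wooden block where they are.

Things in the scene. Friction and masses are not known exactly. Their poses are not given: they have to be found in the camera images.
- fixture: Fixed: aluminium rail, dark steel end stop at its left end (seen from the robot), both 30 mm wide, 20 high. Origin: inner corner of rail face and stop face, bench level. Own x points into the rail, own y along it into the stop. Rail face: x=0, from y=0 to -430 mm. Stop face: y=0, from x=0 to -65. Carrier fully home: centre at x=-35, y=-50 mm, its own x parallel to fixture x, either way round.
- green_carrier: The one to register: loose black slab with a GREEN circuit board in its top, 70 mm (own x) by 100 (own y) by 14 thick, upright edges, 0.2 to 0.33 kg, slides at 1 to 4 N. Parts on it (yellow transformer 22 mm square, black capacitors, white plug) rise to 35 mm above the bench, 8 mm or more inside the edges. Origin: centre of underside, z up.
- blue_carrier: Bystander: the same black carrier, same size and parts, but with a BLUE circuit board. Lies flat beside the green one. Origin: centre of its underside. Leave it where it is.
- wood_block: Bystander: plain pale wooden block 55 mm (own x) by 110 mm (own y) by 40 mm high, off to the left or right of the carriers. Origin: centre of its underside. Leave it where it is.
Not all that is in view belongs to the job. What is shaped like the green_carrier but pink or red is not meant.

How it is judged:
At the end, for the whole second after the job is handed in: The green-board carrier lies flat and at rest in the fixture's corner: its centre within 10 mm, along the rail and square to it, of the fully home place, and turned less than 10 degrees from square; the blue-board carrier and the wooden block are within 30 mm of where they began (x of green_carrier in the frame of fixture between -0.045 and -0.025 m and y of green_carrier in the frame of fixture between -0.06 and -0.04 m and angle between the x axis of green_carrier and the x axis of fixture, either way round below 0.175 rad and height (world z) of green_carrier below 0.006 m and angle between green_carrier's own z axis and vertical below 0.1 rad and linear speed of green_carrier below 0.01 m/s and distance of each of blue_carrier, wood_block from where it was at the start of the episode below 0.03 m); the robot touches nothing.
It fails at once if the green-board carrier is lifted more than 20 mm or tipped more than about 15 degrees (height (world z) of green_carrier above 0.02 m or angle between green_carrier's own z axis and vertical above 0.26 rad).
It fails at once if the blue-board carrier is moved more than 30 mm (distance of blue_carrier from where it was at the start of the episode above 0.03 m).
It fails at once if the wooden block is moved more than 30 mm (distance of wood_block from where it was at the start of the episode above 0.03 m).
It also fails if it takes over 48 s, if anything falls off the work surface, if the arm or the gripper's body presses on something with over 40 N, if the wrist force passes 120 N, or if a joint passes its speed limit or range.

ROBOT

A 6-joint arm with a two-finger parallel gripper is mounted at the origin on the work surface. World frame = base frame: x ahead of the robot, y to its left, z up, the work surface at z = 0. Lengths are in m, angles in rad, forces in N, time in s.
With the tool pointing down it reaches from about 0.2 to 0.875 m from the base axis. Payload 3.4 kg.
Tool frame: the origin (TCP) lies at the very end of the fingers, on their centre line; the grasp point (between the pads) lies 19 mm behind it (ctrl.grasp_offset is the distance from the TCP to the grasp point, in m); z points along the fingers, y is the line along which they close (so a half turn about z gives the same grasp; the last joint's range is limited). The gripper opens to 94 mm and grips with 3 to 60 N. Pads are 16 mm wide; open, the fingers measure 119 mm over their backs; the gripper's body (75 mm by 177 mm) begins 78 mm behind the grasp point.
Start: joints at [1.024, 0.276, 1.505, -0, 1.361, -0.121], TCP at [0.238, 0.524, 0.205] pointing down, gripper open.
Joint ranges: [-2.89, 2.89], [-0.75, 2.08], [0.22, 2.7], [-1.18, 4.32], [0.11, 2.71], [-2.7, 2.7]. Speed limits (rad/s): [2.57, 2.57, 3.14, 3.14, 3.14, 3.14].

INTERFACE

Orientations are given as [roll, pitch, yaw] about the fixed x, y, z axes, in that order (R = Rz(yaw) Ry(pitch) Rx(roll)).
In Python, from workcell import readout, viewer, sign_off, ctrl gives the robot as it stands.
- The arm moves only by the shell command python3 -m crank 'ROWS' [OPENING] [FORCE]. ROWS is JSON, a list of rows, each a list of 6 numbers: the shift along the tool's x, y, z in cm, then the turn, a rotation vector about the tool's x, y, z in rad. In form: [[dx, dy, dz, wx, wy, wz], ...]. A call has 1 to 8 rows; each row is the pose to reach, as a shift and turn from the pose commanded when the call began, along the tool's axes at that moment; what a row does not reach only later rows make up. A row lasts 1/10 s, in which the tool goes at most 50 mm and 8.59 degrees, less where a joint would pass 70% of its speed; a pose out of reach is approached as far as the arm can. A call with a gripper value outside its range is refused whole. OPENING is the closure, from -1 (fully open) to 1 (shut), so that 0 is half open, set as the call begins (- or left out, the last holds). The fingers move at their own pace and stop on an object; FORCE is the grip in N (left out, the last holds). Time passes only in rows, so rows that repeat a pose let the fingers close. It gives the time, the measured TCP pose, the force, the opening and the grip force at its end, in the units of the state.
- readout.observe(): the state, without advancing time (a new reading comes with each control period).
- viewer.capture(name): name is "side" or "top" or "wrist"; returns a dict with "image" (400x640x3 uint8, blue, green, red), "camera_matrix" (3x3 intrinsics, pixels), "k1" (the pictures are not rectified: a ray, as slopes to the right and down, at radius r is drawn at 1 + k1 r^2 times it, then the intrinsics apply), "rvec" (rotation vector, rad) and "tvec" (3), from world to camera coordinates, as OpenCV has them. Camera axes: x right, y down, z forward; pixel columns grow to the right and rows downward; lengths in m; the calibration is good to about 2 mm. A picture is of the moment at which its call begins. There is no depth.
- sign_off(): hands the job in; it is judged then, once.
The state is a dict: "time_s": time; "joint_positions": joint angles; "joint_vel": joint speeds; "tau": joint torques, N m; "eef_pos": TCP position; "tcp_rot": TCP orientation; "contact_force": force on the tool from outside, world axes, zero at the start; "wrist_torque": the same for the moment, N m; "gripper_width": finger opening in m; "finger_force": force on a finger pad.
Only numpy, scipy, OpenCV 4.12 (cv2) and the standard library are available. Lean on these libraries where they do the work, as an engineer would, in place of code of your own. Each camera call takes 0.05 s, during which the arm holds its last target. There are 200 camera calls.

## Working session

There is one attempt and no reset: what is moved stays moved. The work goes in short steps, Python scripts to look and compute and a shell command to move; the robot and the scene stay as the last step left them, time stands still between calls to the robot, and variables do not carry over. Pictures are saved under pics/ and viewed, at most 10 in all, crops included, and the job is handed in when it is done.

```bash
mkdir -p pics; ls
cat > h.py <<'E'
import numpy as np,cv2
from workcell import readout,viewer,sign_off,ctrl
def cap(n,f=None):
    c=viewer.capture(n)
    if f: cv2.imwrite(f,c["image"])
    return c
def px2w(c,pts,z=0.0):
    K=np.array(c["camera_matrix"]);R=cv2.Rodrigues(np.array(c["rvec"],float))[0];t=np.array(c["tvec"],float).ravel()
    out=[]
    for u,v in pts:
        d=np.array([(u-K[0,2])/K[0,0],(v-K[1,2])/K[1,1]]);s=d.copy()
        for _ in range(20): s=d/(1+c["k1"]*(s@s))
        r=R.T@np.array([s[0],s[1],1]);o=-R.T@t
        out.append((o+r*(z-o[2])/r[2])[:2])
    return np.array(out)
E
python3 - <<'E'
from h import *
import pickle
print(readout.observe())
d={n:cap(n,f"pics/{n}0.png") for n in("top","side")}
pickle.dump(d,open("c0.pkl","wb"))
for n in d: print(n,d[n]["camera_matrix"],d[n]["k1"],d[n]["rvec"],d[n]["tvec"])
E
```

```text
pics
{'time_s': 0.0, 'joint_positions': array([ 1.02400131e+00,  2.76574370e-01,  1.50607363e+00, -1.61376892e-05,
        1.36072560e+00, -1.21017024e-01]), 'joint_vel': array([-3.47612008e-04, -1.24546739e-05, -1.85052539e-04,  9.19335307e-04,
       -3.04865388e-04, -2.34482539e-04]), 'tau': array([-4.58357663e-04, -4.04587448e+01, -2.37224436e+01,  6.99609937e-02,
        3.47154855e-02, -1.57224122e-04]), 'eef_pos': array([0.23722015, 0.52317534, 0.20464023]), 'tcp_rot': array([-3.13982283e+00, -1.99337477e-04,  2.71581786e+00]), 'contact_force': array([ 0.40656792,  0.06656519, -0.54985633]), 'wrist_torque': array([ 0.00603096, -0.01168699, -0.0467631 ]), 'finger_force': 0.0, 'gripper_width': 0.09391990996255636}
top [[466.42964765   0.         319.85089132]
 [  0.         466.42964765 201.54355552]
 [  0.           0.           1.        ]] -0.12251673890513402 [ 2.14132492 -2.14295936  0.15144252] [0.0094675  0.523636   1.11071355]
side [[431.89005806   0.         323.41811963]
 [  0.         431.89005806 195.08374771]
 [  0.           0.           1.        ]] -0.0416228960107315 [ 2.43914279 -0.34553596  0.10790646] [-0.5072381   0.14864109  0.9024044 ]
```

View pics/top0.png

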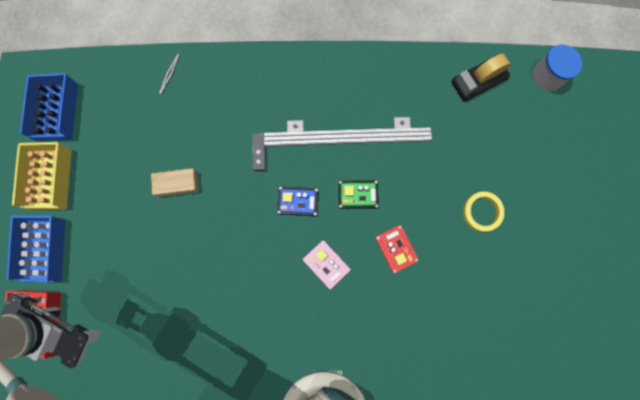

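View pics/side0.png

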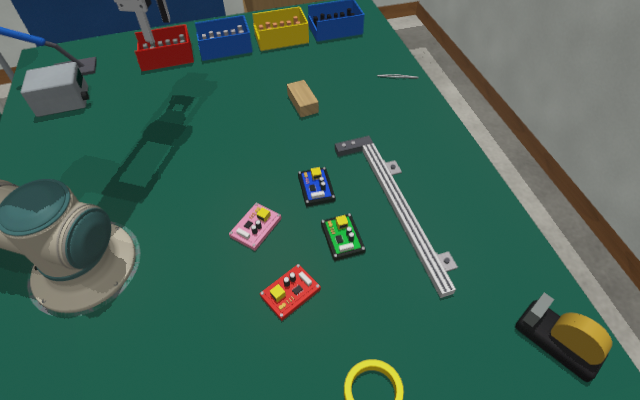

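Candidates in the top view are green board (358,194), blue board (298,201), red (397,249) and pink (326,264). I choose the green one at (358,194), which is at (343,236) in the side view. The rail runs from (265,139) to (431,134), with the stop at (259,152) and the wood block at (174,182). I'll check this in a close crop.

Run:
```python
from h import *
import pickle
d=pickle.load(open("c0.pkl","rb"));im=d["top"]["image"]
cv2.imwrite("pics/crop0.png",cv2.resize(im[110:230,245:445],None,fx=4,fy=4,interpolation=cv2.INTER_CUBIC))
```

```text
(no output)
```

View pics/crop0.png

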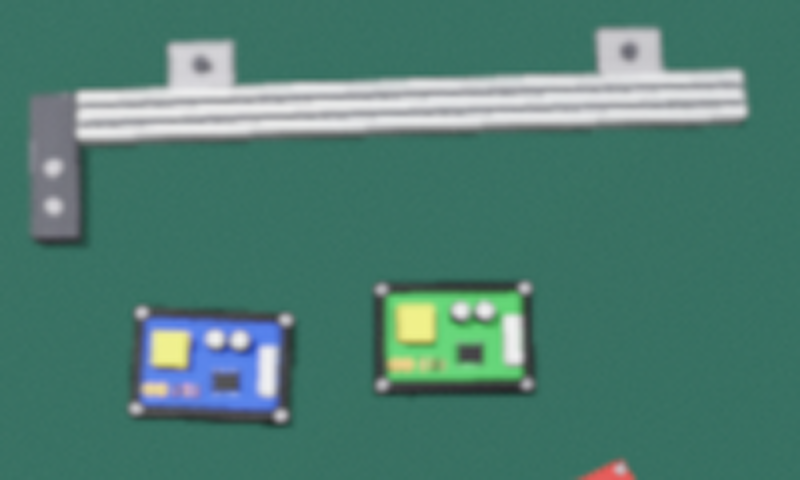

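The crop confirms the green board on the black carrier, with its screws at crop pixels (382,290), (525,287), (528,384) and (382,385). The rail's near top edge runs from (78,140) to (747,119), and the stop face is at x≈80 down to y≈236.

Run:
```python
from h import *
import pickle
c=pickle.load(open("c0.pkl","rb"))["top"]
f=lambda P,z:px2w(c,np.array(P)/4-0.375+[245,110],z)
g=f([(382,290),(525,287),(528,384),(382,385)],.014);b=f([(142,313),(286,320),(281,415),(136,408)],.014)
r=f([(78,140),(747,119)],.02);s=f([(80,142),(80,236)],.02)
print("g",g,g.mean(0));print("b",b,b.mean(0));print("rail",r,"stop",s)
v=r[0]-r[1];print("rail ang(y axis of fixture)",np.degrees(np.arctan2(v[1],v[0])),np.linalg.norm(v))
e=(g[0]-g[1])+(g[3]-g[2]);print("green long ang",np.degrees(np.arctan2(e[1],e[0])))
ey=v/np.linalg.norm(v);ex=np.array([ey[1],-ey[0]]);O=r[0]
print("ex",ex,"green in fix",[(g.mean(0)-O)@ex,(g.mean(0)-O)@ey],"blue",[(b.mean(0)-O)@ex,(b.mean(0)-O)@ey])
print("home centre",O-.035*ex-.05*ey)
print("campos",-cv2.Rodrigues(np.array(c["rvec"]))[0].T@c["tvec"])
```

```text
g [[ 0.57697342 -0.04216653]
 [ 0.57885273 -0.13293678]
 [ 0.51673821 -0.13368352]
 [ 0.51622721 -0.04174989]] [ 0.54719789 -0.08763418]
b [[0.56241392 0.10981205]
 [0.557763   0.01862557]
 [0.4973089  0.02170949]
 [0.50180793 0.1128468 ]] [0.52982344 0.06574848]
rail [[ 0.67400533  0.1519106 ]
 [ 0.68794096 -0.27813496]] stop [[0.67267437 0.15059673]
 [0.61107145 0.14937292]]
rail ang(y axis of fixture) 91.85602137904324 0.43027129650948315
green long ang 90.74955672794935
ex [0.99947537 0.03238802] green in fix [np.float64(-0.13449929123234264), np.float64(-0.23531206602421997)] blue [np.float64(-0.1468968702648866), np.float64(-0.08144715488852285)]
home centre [0.64064309 0.10080325]
campos [0.35503801 0.00216114 1.17554762]
```

```bash
python3 -m crank '[[-24,-22.8,0,0,0,-0.459],[-24,-22.8,0,0,0,-0.459],[-24,-22.8,0,0,0,-0.459],[-24,-22.8,0,0,0,-0.459],[-24,-22.8,0,0,0,-0.459],[-24,-22.8,0,0,0,-0.459],[-24,-22.8,0,0,0,-0.459],[-24,-22.8,0,0,0,-0.459]]' -0.28 20
cat >> h.py <<'E'
O=np.array([.6738,.1515]);ey=np.array([-.0324,.99948]);ex=np.array([.99948,.0324])
def fix2w(x,y): return O+x*ex+y*ey
def w2fix(p): return np.array([(p-O)@ex,(p-O)@ey])
def togo(x,y,z,yaw):
    "rows needed, in tool axes (cm, rad), to reach a fixture-frame place"
    from scipy.spatial.transform import Rotation as Ro
    s=readout.observe();R=Ro.from_euler("xyz",s["tcp_rot"]);T=Ro.from_euler("xyz",[np.pi,0,yaw])
    d=R.inv().apply(np.r_[fix2w(x,y),z]-s["eef_pos"])*100
    print("t",s["time_s"],"fix",w2fix(s["eef_pos"][:2]).round(4),"z",s["eef_pos"][2].round(4),"F",s["contact_force"].round(1),"go",d.round(2),(R.inv()*T).as_rotvec().round(3))
E
python3 -c "
from h import *
togo(-.195,-.235,.15,3.174)"
```

```text
time_s: 0.9
eef_pos: [0.3631, 0.213, 0.2053]
tcp_rot: [-3.139, 0.0, -3.115]
contact_force: [-0.3, -0.0, 0.5]
gripper_width: 0.0601
finger_force: 0.0
t 0.9 fix [-0.3085  0.0715] z 0.2053 F [-0.3 -0.   0.5] go [-11.51 -30.58   5.6 ] [-0.002  0.    -0.005]
```

```bash
python3 -m crank '[[-11.5,-30.6,5.6,0,0,0],[-11.5,-30.6,5.6,0,0,0],[-11.5,-30.6,5.6,0,0,0],[-11.5,-30.6,5.6,0,0,0],[-11.5,-30.6,5.6,0,0,0],[-11.5,-30.6,5.6,0,0,0],[-11.5,-30.6,5.6,0,0,0],[-11.5,-30.6,5.6,0,0,0]]'
python3 -c "
from h import *
togo(-.195,-.235,.005,3.174)
import pickle
c=cap('wrist','pics/w1.png');pickle.dump(c,open('w1.pkl','wb'))"
```

```text
time_s: 1.7
eef_pos: [0.4887, -0.0876, 0.1482]
tcp_rot: [-3.141, -0.001, -3.112]
contact_force: [-0.2, -0.2, 0.3]
gripper_width: 0.0602
finger_force: 0.0
t 1.7 fix [-0.1928 -0.233 ] z 0.1482 F [-0.2 -0.2  0.3] go [ 0.22 -0.2  14.32] [-0.    -0.001 -0.003]
```

View pics/w1.png

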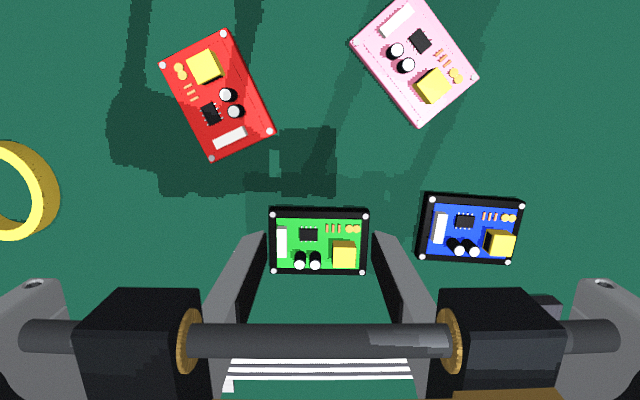

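The wrist view shows the green carrier between the fingers, with top corners at (269,207), (369,209), (367,275) and (268,272). Its robot-side edge is at row ~207 and free to approach. Blue is at (472,228), and red and pink are well behind.

```bash
python3 -c "
from h import *
import pickle
c=pickle.load(open('w1.pkl','rb'))
p=px2w(c,[(269,207),(369,209),(367,275),(268,272)],.014)
print([w2fix(q).round(4) for q in p],w2fix(p.mean(0)))
b=px2w(c,[(424,192),(525,201),(518,265),(415,259)],.014)
print([w2fix(q).round(4) for q in b])"
```

```text
[array([-0.1751, -0.2817]), array([-0.1728, -0.184 ]), array([-0.1009, -0.1832]), array([-0.1046, -0.2858])] [-0.13832894 -0.23365367]
[array([-0.1899, -0.1313]), array([-0.1806, -0.0291]), array([-0.1107, -0.0246]), array([-0.1188, -0.1345])]
```

```bash
python3 -m crank '[[0.4,-0.2,5,0,0,0],[0.4,-0.2,10,0,0,0],[0.4,-0.2,13,0,0,0],[0.4,-0.2,14.2,0,0,0],[0.4,-0.2,14.2,0,0,0]]'
python3 -c "
from h import *
togo(-.08,-.235,.005,3.174)"
```

```text
time_s: 2.25
eef_pos: [0.4809, -0.0846, 0.0058]
tcp_rot: [3.139, -0.005, -3.107]
contact_force: [-0.3, -0.5, 0.6]
gripper_width: 0.0602
finger_force: 0.0
t 2.25 fix [-0.2004 -0.2297] z 0.0058 F [-0.3 -0.5  0.6] go [-12.04  -0.56   0.02] [ 0.003 -0.005  0.002]
```

```bash
python3 -m crank '[[-1,0,0,0,0,0],[-2,0,0,0,0,0],[-3,-0.1,0,0,0,0],[-4,-0.1,0,0,0,0],[-5,-0.2,0,0,0,0],[-6,-0.2,0,0,0,0],[-7,-0.2,0,0,0,0],[-8,-0.3,0,0,0,0]]'
python3 -c "
from h import *
togo(-.08,-.235,.005,3.174)"
```

```text
time_s: 3.05
eef_pos: [0.5637, -0.0874, 0.0074]
tcp_rot: [3.141, -0.001, -3.108]
contact_force: [-3.3, 0.7, 2.6]
gripper_width: 0.0603
finger_force: 2.1
t 3.05 fix [-0.1178 -0.2352] z 0.0074 F [-3.3  0.7  2.6] go [-3.78  0.02  0.24] [ 0.    -0.001  0.001]
```

```bash
python3 -m crank '[[-1,0,0,0,0,0],[-2,0,0,0,0,0],[-3,0,0,0,0,0],[-3.4,0,0,0,0,0],[-3.6,0,0,0,0,0],[-3.8,0,0,0,0,0],[-3.8,0,0,0,0,0]]'
python3 -c "
from h import *
togo(-.08,-.235,.005,3.174)"
```

```text
time_s: 3.75
eef_pos: [0.6016, -0.0863, 0.0074]
tcp_rot: [3.141, 0.001, -3.109]
contact_force: [-2.2, -0.4, 1.0]
gripper_width: 0.0602
finger_force: 0.9
t 3.75 fix [-0.0799 -0.2353] z 0.0074 F [-2.2 -0.4  1. ] go [0.01 0.03 0.24] [0.    0.001 0.001]
```

Now creep until the rail is felt.

```bash
python3 -m crank '[[-0.1,0,0,0,0,0],[-0.2,0,0,0,0,0],[-0.2,0,0,0,0,0]]'; python3 -m crank '[[-0.1,0,0,0,0,0],[-0.2,0,0,0,0,0],[-0.2,0,0,0,0,0]]'
```

```text
time_s: 4.05
eef_pos: [0.6027, -0.0862, 0.0074]
tcp_rot: [3.141, -0.001, -3.108]
contact_force: [-3.7, -0.6, 1.9]
gripper_width: 0.06
finger_force: 1.7
time_s: 4.35
eef_pos: [0.6027, -0.0862, 0.0074]
tcp_rot: [3.141, -0.005, -3.108]
contact_force: [-7.1, -0.7, 4.4]
gripper_width: 0.0598
finger_force: 3.5
```

```bash
python3 -m crank '[[1.5,0,0,0,0,0],[2.5,0,0,0,0,0],[2.5,0,-3,0,0,0],[2.5,0,-7,0,0,0],[2.5,-3,-8,0,0,0.15],[0,-6,-8,0,0,0.3],[-4,-8.3,-8,0,0,0.45],[-4,-8.3,-8,0,0,0.6]]'
python3 -m crank '[[0,0,0,0,0,0.15],[0,0,0,0,0,0.3],[0,0,0,0,0,0.45],[0,0,0,0,0,0.6],[0,0,0,0,0,0.75],[0,0,0,0,0,0.9],[0,0,0,0,0,0.97],[0,0,0,0,0,0.97]]' 0.57
python3 -c "
from h import *
import pickle
togo(-.035,-.318,.006,1.603)
c=cap('top');pickle.dump(c,open('t2.pkl','wb'))
cv2.imwrite('pics/t2.png',cv2.resize(c['image'][90:240,235:445],None,fx=3.8,fy=3.8,interpolation=cv2.INTER_CUBIC))"
```

```text
time_s: 5.15
eef_pos: [0.6543, -0.1718, 0.0878]
tcp_rot: [3.139, 0.009, 2.566]
contact_force: [-0.4, 1.3, -0.1]
gripper_width: 0.0603
finger_force: 0.0
time_s: 5.95
eef_pos: [0.6488, -0.1679, 0.0877]
tcp_rot: [3.139, 0.0, 1.605]
contact_force: [-0.1, 0.5, 0.2]
gripper_width: 0.0203
finger_force: 0.0
t 5.95 fix [-0.0353 -0.3184] z 0.0877 F [-0.1  0.5  0.2] go [0.04 0.01 8.17] [0.002 0.    0.002]
```

View pics/t2.png

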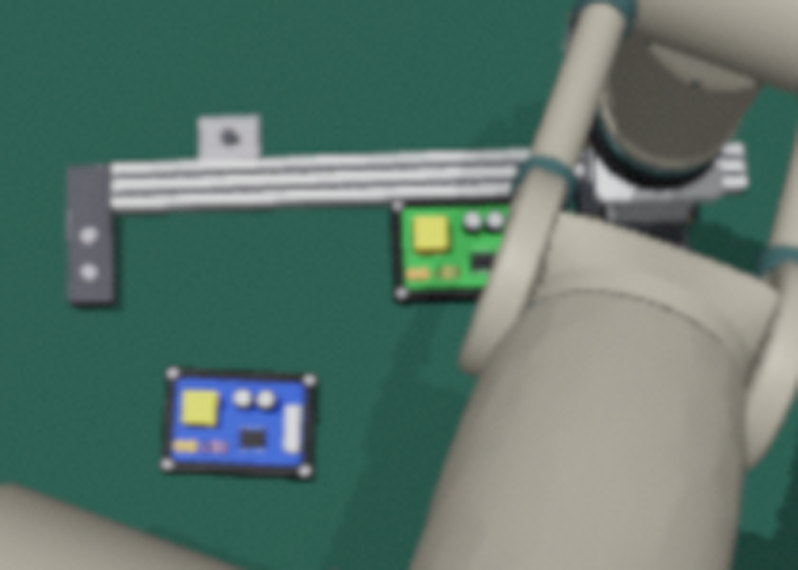

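The green carrier lies along the rail (its left edge at crop x≈395), blue is untouched, and the gripper is beyond its right end. I'll descend and push along the rail.

```bash
python3 -m crank '[[0,0,4,0,0,0],[0,0,7,0,0,0],[0,0,8.1,0,0,0],[0,0,8.1,0,0,0],[1,0,8.1,0,0,0],[2,0,8.1,0,0,0],[3,0,8.1,0,0,0],[4,0,8.1,0,0,0]]'
python3 -c "
from h import *
togo(-.035,-.11,.006,1.603)"
```

```text
time_s: 6.8
eef_pos: [0.6479, -0.128, 0.0082]
tcp_rot: [3.138, 0.003, 1.606]
contact_force: [0.2, -4.9, 2.7]
gripper_width: 0.0201
finger_force: 2.0
t 6.8 fix [-0.035  -0.2785] z 0.0082 F [ 0.2 -4.9  2.7] go [16.85  0.04  0.18] [0.003 0.003 0.003]
```

```bash
python3 -m crank '[[1,0,0.1,0,0,0],[2,0,0.1,0,0,0],[3,0,0.1,0,0,0],[4,0,0.1,0,0,0],[5,0,0.1,0,0,0],[6,0,0.1,0,0,0],[7,0,0.1,0,0,0],[8,0,0.1,0,0,0]]'
python3 -c "
from h import *
togo(-.035,-.11,.006,1.603)"
```

```text
time_s: 7.6
eef_pos: [0.6436, -0.047, 0.0054]
tcp_rot: [-3.141, -0.0, 1.605]
contact_force: [-0.0, -3.9, 2.5]
gripper_width: 0.0203
finger_force: 2.0
t 7.6 fix [-0.0366 -0.1975] z 0.0054 F [-0.  -3.9  2.5] go [ 8.75  0.18 -0.06] [-0.    -0.     0.002]
```

```bash
python3 -m crank '[[1,0,0,0,0,0],[2,0.1,0,0,0,0],[3,0.1,0,0,0,0],[4,0.1,0,0,0,0],[5,0.1,0,0,0,0],[6,0.1,0,0,0,0],[7,0.1,0,0,0,0],[8,0.1,0,0,0,0]]'
python3 -c "
from h import *
togo(-.035,-.11,.006,1.603)"
```

```text
time_s: 8.4
eef_pos: [0.6418, 0.033, 0.0054]
tcp_rot: [-3.141, -0.0, 1.605]
contact_force: [0.7, -3.9, 2.6]
gripper_width: 0.0201
finger_force: 1.7
t 8.4 fix [-0.0358 -0.1174] z 0.0054 F [ 0.7 -3.9  2.6] go [ 0.74  0.08 -0.06] [-0.    -0.     0.002]
```

```bash
python3 -m crank '[[0.3,0,0,0,0,0],[0.6,0,0,0,0,0],[0.8,0,0,0,0,0],[0.8,0,0,0,0,0]]'; python3 -m crank '[[0.1,0,0,0,0,0],[0.2,0,0,0,0,0],[0.2,0,0,0,0,0]]'
python3 -c "
from h import *
togo(-.035,-.108,.006,1.603)"
```

```text
time_s: 8.8
eef_pos: [0.6416, 0.0406, 0.0053]
tcp_rot: [-3.141, -0.001, 1.605]
contact_force: [0.1, -1.7, 1.4]
gripper_width: 0.0202
finger_force: 0.8
time_s: 9.1
eef_pos: [0.6415, 0.0421, 0.0053]
tcp_rot: [-3.141, -0.0, 1.604]
contact_force: [0.5, -3.2, 1.4]
gripper_width: 0.0203
finger_force: 1.2
t 9.1 fix [-0.0358 -0.1083] z 0.0053 F [ 0.5 -3.2  1.4] go [ 0.03  0.08 -0.07] [-0.    -0.     0.001]
```

```bash
python3 -m crank '[[0.1,0,0,0,0,0],[0.2,0,0,0,0,0],[0.2,0,0,0,0,0]]'; python3 -m crank '[[0.1,0,0,0,0,0],[0.2,0,0,0,0,0],[0.2,0,0,0,0,0]]'
```

```text
time_s: 9.4
eef_pos: [0.6416, 0.0427, 0.0054]
tcp_rot: [-3.141, 0.002, 1.606]
contact_force: [0.4, -5.4, 0.8]
gripper_width: 0.0201
finger_force: 3.0
time_s: 9.7
eef_pos: [0.6416, 0.0428, 0.0053]
tcp_rot: [-3.141, 0.005, 1.607]
contact_force: [-0.3, -10.2, 0.4]
gripper_width: 0.0199
finger_force: 5.2
```

The stop is felt: the tool has stalled and the force is rising. I'll back off, rise and clear the view.

```bash
python3 -m crank '[[-1.5,0,0,0,0,0],[-3,0,0,0,0,0],[-3,0,-4,0,0,0],[-3,0,-9,0,0,0],[-7,-1,-12,0,0,0],[-12,-2,-14,0,0,0],[-17,-3,-14,0,0,0],[-22,-4,-14,0,0,0]]'
python3 -c "
from h import *
import pickle
c=cap('top');pickle.dump(c,open('t3.pkl','wb'))
cv2.imwrite('pics/t3.png',cv2.resize(c['image'][90:240,235:435],None,fx=4,fy=4,interpolation=cv2.INTER_CUBIC))"
```

```text
time_s: 10.5
eef_pos: [0.6104, -0.1695, 0.1468]
tcp_rot: [3.139, -0.001, 1.605]
contact_force: [0.4, -0.1, 0.1]
gripper_width: 0.0203
finger_force: 0.0
```

View pics/t3.png

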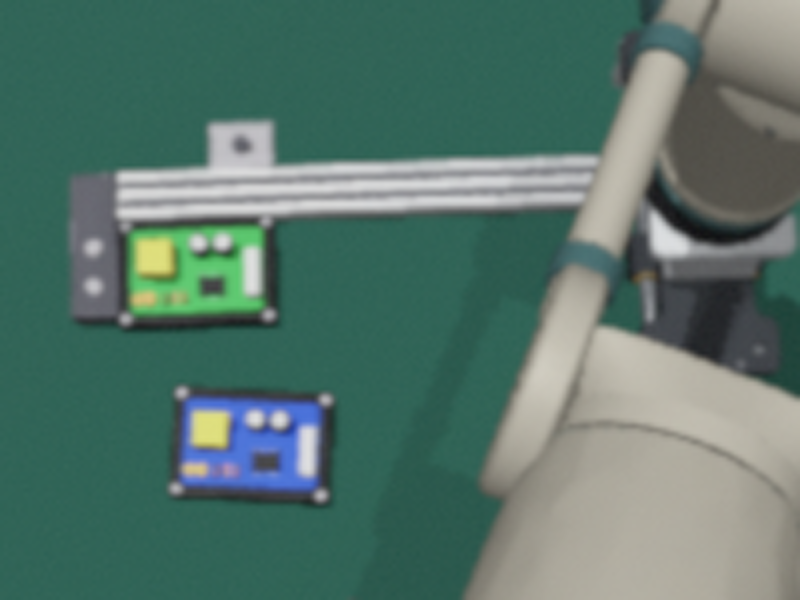

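The green carrier sits in the corner, with screws at (126,225), (267,221), (269,315) and (125,319), flush to rail and stop. Blue is unmoved at (252,443) and the arm is clear. I'll measure it, and sign off if it is within tolerance.

```bash
python3 -c "
from h import *
import pickle
c=pickle.load(open('t3.pkl','rb'))
g=px2w(c,np.array([(126,225),(267,221),(269,315),(125,319)])/4-.375+[235,90],.014)
f=w2fix(g.mean(0));e=(g[0]-g[1])+(g[3]-g[2]);a=np.degrees(np.arctan2(e[1],e[0]))-91.86
print(f,a)
if abs(f[0]+.035)<.006 and abs(f[1]+.05)<.006 and abs(a)<4: print(sign_off())"
```

```text
[-0.03288702 -0.04896681] -0.4211422155279365
the job is handed in; nothing more can be done
None
```

The green-board carrier is flush in the corner against the rail and the stop: by the top camera its centre is about 2 mm from home and it is 0.4° off square. It was only pushed along the bench, blue shows no movement, the wood block was never approached, and I handed the job in with the arm clear.

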